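Feed a spare wheel through the flap of a parts chute

ROBOT

A 6-joint arm with a two-finger parallel gripper is mounted at the origin on a cart in front of the work surface, level with it; the furniture and walls round the work are solid. World frame = base frame: x ahead of the robot, y to its left, z up, the work surface at z = 0. Lengths are in m, angles in rad, forces in N, time in s.
With the tool pointing down it reaches from about 0.35 to 0.925 m from the base axis. Payload 6.4 kg.
Tool frame: the origin (TCP) lies at the very end of the fingers, on their centre line; the grasp point (between the pads) lies 19 mm behind it; z points along the fingers, y is the line along which they close (so a half turn about z gives the same grasp; the last joint's range is limited). The gripper opens to 94 mm and grips with 3 to 60 N. Pads are 16 mm wide; open, the fingers measure 119 mm over their backs; the gripper's body (75 mm by 177 mm) begins 78 mm behind the grasp point.
Start: joints at [-1.47, 0.245, 1.558, -0, 1.339, -0.174], TCP at [0.176, -0.626, 0.205] pointing down, gripper open.
Joint ranges: [-3.13, 3.13], [-1.02, 2.26], [0.13, 2.54], [-0.95, 4.09], [0.21, 2.88], [-2.74, 2.74]. Speed limits (rad/s): [2.57, 2.57, 3.14, 3.14, 3.14, 3.14].

INTERFACE

Orientations are given as a 3x3 rotation matrix whose columns are the frame's x, y, z axes.
In Python, from workcell import get_state, get_image, sign_off gives the robot as it stands.
- The arm moves only by the tool drive_tool, never from a script. Its argument "increments" is a list of rows, each a list of 7 numbers: the shift along the tool's x, y, z in cm, then the turn, a rotation vector about the tool's x, y, z in rad, then the closure in counts, from 0 (fully open) to 255 (shut). A call has 1 to 10 rows; each row shifts and turns the commanded pose from where the row before left it, along the tool's axes as they then stand; what a row does not reach is not made up. A row lasts 1/10 s, in which the tool goes at most 50 mm and 8.59 degrees, less where a joint would pass 70% of its speed; a pose out of reach is approached as far as the arm can. A call is refused whole if a number of a shift passes 5 or a number of a turn 0.15, either way. A call with a gripper value outside its range is refused whole. The fingers move at their own pace and stop on an object; the grip force is fixed at half the most. Time passes only in rows, so rows that do not move let the fingers close. It gives the time, the measured TCP pose, the force, the opening and the grip force at its end, in the units of the state.
- get_state(): the state, without advancing time (a new reading comes with each control period).
- get_image(name): name is "scene" or "side" or "wrist"; returns a dict with "frame" (480x640x3 uint8, blue, green, red), "K" (3x3 intrinsics, pixels), "view" (4x4, takes a point from world to camera coordinates); the wrist camera has in their place "mount" (4x4, takes a point from camera to tool coordinates, whose origin is the TCP and whose axes are the flange's). Camera axes: x right, y up, looking along -z (the intrinsics and any distortion apply to the point x, -y, -z); pixel columns grow to the right and rows downward; lengths in m; the calibration is good to about 2 mm. A picture is of the moment at which its call begins: read the wrist's pose just before it. There is no depth.
- sign_off(): hands the job in; it is judged then, once.
The state is a dict: "clock": time; "joint_pos": joint angles; "qvel": joint speeds; "joint_torque": joint torques, N m; "eef_pos": TCP position; "tool_rot": TCP orientation; "force": force on the tool from outside, world axes, zero at the start; "wrist_torque": the same for the moment, N m; "gripper_width": finger opening in m; "finger_force": force on a finger pad.
Only numpy, scipy, OpenCV 4.12 (cv2) and the standard library are available. Lean on these libraries where they do the work, as an engineer would, in place of code of your own. Each camera call takes 0.05 s, during which the arm holds its last target. There are 200 camera calls.

TASK

Push the black drive wheel along the metal feed deck and on through the hanging flap, so that it slides down into the box behind, then draw back so that the flap swings shut. Only push the wheel: do not pick it up. Leave the red-handled pliers, the tape roll and the solder spool beside the chute where they are.

Things in the scene. Friction and masses are not known exactly. Their poses are not given: they have to be found in the camera images.
- wheel: Black drive wheel, a disc 65 mm in diameter and 21 mm high (0.06 kg) that lies flat on the feed deck. Origin: centre of its underside, z axis up.
- chute: Grey and bare steel parts chute, fixed to the worktop: feed deck, hanging flap, box behind. Origin: at worktop height, midway across, straight below the flap's pivot line; x axis = feed direction (towards the box), y across, z up. Two cheeks carry the flap: inner faces at y = +-47 mm, x -14 to +22 mm, tops at z = 108 mm.
- deck_edge (a point): Middle of the drop edge of the flat feed deck, on its top (chute x = +4, z = 50 mm). Axes as the chute's. The deck runs back from here to chute x = -190 mm (open rear end, no wall), 150 mm wide. Rails 13 mm high stand along its sides (inner faces at y = +-69 mm); from chute x = -79 to -14 mm they close in as a funnel to y = +-45 mm.
- slide_mid (a point): Middle of the slide, the slippery grey plastic floor of the open-topped box behind the drop edge (chute x = 65, z = 27 mm). Axes as the chute's. The slide falls 19 degrees, from z = 48 mm at the drop edge to z = 6 mm at the box's end wall: a wheel whose middle is well past the edge runs down by itself. Inside, the box spans chute x = +4 to +125 and y = +-50 mm; wall tops at z = 52 mm.
- flap (a joint): Angle of the dark steel gravity flap, rad: 0 = hanging straight down, shut; grows to 1.5 as its lower edge swings into the box. It opens only that way, has no spring (0.07 kg; less than 1 N opens it) and falls shut by itself.
- flap_pivot (a point): Middle of the flap's pivot line, which runs across the chute (chute x = 0, z = 96 mm). The plate, 90 mm wide, hangs from two side arms (y = +-38 to +-45 mm), its upper edge 23 mm, its lower edge 43 mm below the pivot. The space above it between the arms is open: fingers pointing down can follow the wheel there, pushing the plate's upper edge before them, to about 20 mm past x = 0.
- flap_edge (a point): Middle of the flap's lower edge; 3 mm above the deck when the flap is shut.
- pliers: Pliers with red handles lying flat on the worktop to the left of the chute, 53 x 152 x 14 mm, long axis y. Origin: centre of the underside. Leave alone.
- tape_roll: Black roll of insulating tape lying on the worktop to the right of the chute, 59 mm in diameter, 18 mm high. Origin: centre of the underside. Leave alone.
- spool: Small spool of solder with black flanges standing on the green mat (2 mm thick, the worktop's own) to the right of the chute's box, 52 mm in diameter, 38 mm high. Origin: centre of the underside. Leave alone.
Things that resemble listed ones, but are neither listed nor needed, are in the scene too. Leave any pink or turquoise look-alike of the wheel alone.

How it is judged:
On the way:
1. the wheel is in the doorway, under the pushed-open flap (value of joint flap above 0.5 rad and x of wheel in the frame of chute between -0.03 and 0.06 m and z of wheel in the frame of chute above 0.02 m), for 0.05 s.
At the end, for the whole second after the job is handed in: The wheel lies at rest at the bottom of the slide in the box (centre of its underside inside the box walls, more than 60 mm past the flap's line and below 40 mm), the flap hangs shut (under 0.08 rad), and the red-handled pliers, tape roll and spool are within 15 mm of where they were (x of wheel in the frame of chute between 0.06 and 0.125 m and y of wheel in the frame of chute between -0.05 and 0.05 m and z of wheel in the frame of chute below 0.04 m and linear speed of wheel below 0.02 m/s and value of joint flap below 0.08 rad and distance of each of pliers, tape_roll, spool from where it was at the start of the episode below 0.015 m); the robot touches nothing.
It fails at once if the wheel is lifted or carried (more than 15 mm above the deck) (z of wheel in the frame of chute above 0.065 m).
It fails at once if the red-handled pliers, tape roll or spool are disturbed (moved more than 15 mm) (distance of any of pliers, tape_roll, spool from where it was at the start of the episode above 0.015 m).
It also fails if it takes over 38 s, if anything falls off the work surface, if the arm or the gripper's body presses on something with over 40 N, if the wrist force passes 120 N, or if a joint passes its speed limit or range.

## Working session

There is one attempt and no reset: what is moved stays moved. The work goes in short steps, Python scripts to look and compute and a tool call to move; the robot and the scene stay as the last step left them, time stands still between calls to the robot, and variables do not carry over. Pictures are saved under pics/ and viewed, at most 10 in all, crops included, and the job is handed in when it is done.

Besides the shell and the picture viewer there is one more tool, called after "Call:" as name(argument=value, ...) on one line, values as JSON. drive_tool: Moves the arm, as the interface text tells. Its arguments: {"type":"object","properties":{"increments":{"type":"array","items":{"type":"array","items":{"type":"number"}}}},"required":["increments"]}

```bash
mkdir -p pics
python3 - <<'E'
from workcell import *
import cv2,numpy as np
s=get_state();print(s)
for n in("scene","side"):
    g=get_image(n);cv2.imwrite(f"pics/{n}0.png",g["frame"]);print(n,g["K"],g["view"],[k for k in g])
E
```

```text
{'clock': 0.0, 'joint_pos': array([-1.47011115e+00,  2.45765350e-01,  1.55896941e+00, -1.25163240e-05,
        1.33870463e+00, -1.74105727e-01]), 'qvel': array([-0.00111773,  0.00158485, -0.00112971, -0.00051244, -0.00033611,
       -0.00086701]), 'joint_torque': array([-2.17515394e-04, -4.15830982e+01, -3.14600623e+01,  6.84530474e-02,
        3.32361495e-02, -1.33644044e-04]), 'eef_pos': array([ 0.17631385, -0.62502345,  0.20440051]), 'tool_rot': array([[ 9.62481203e-01,  2.71348292e-01, -1.97743837e-04],
       [ 2.71348190e-01, -9.62479500e-01,  1.83615750e-03],
       [ 3.07913813e-04, -1.82092451e-03, -9.99998295e-01]]), 'force': array([-0.3165431 ,  0.1516783 , -0.38412243]), 'wrist_torque': array([-0.04998374,  0.01213937, -0.00287195]), 'finger_force': 0.0, 'gripper_width': 0.09416860914119889}
scene [[589.59510829   0.         313.49628489]
 [  0.         589.59510829 249.77369853]
 [  0.           0.           1.        ]] [[-0.42091153  0.9068458   0.02154495  0.28513807]
 [-0.44257521 -0.22603754  0.86777544  0.1749796 ]
 [ 0.79180848  0.35572143  0.49648927 -1.8321989 ]
 [ 0.          0.          0.          1.        ]] ['frame', 'K', 'view']
side [[453.78010321   0.         318.12649364]
 [  0.         453.78010321 237.61942755]
 [  0.           0.           1.        ]] [[-0.13575471  0.99061566  0.01585172  0.09452419]
 [-0.76717924 -0.11523196  0.63099731  0.37921808]
 [ 0.62690244  0.07349975  0.77562305 -1.28958473]
 [ 0.          0.          0.          1.        ]] ['frame', 'K', 'view']
```

View pics/scene0.png

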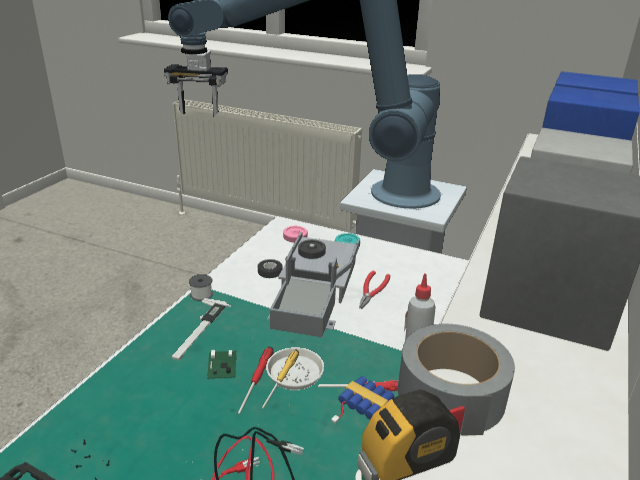

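View pics/side0.png

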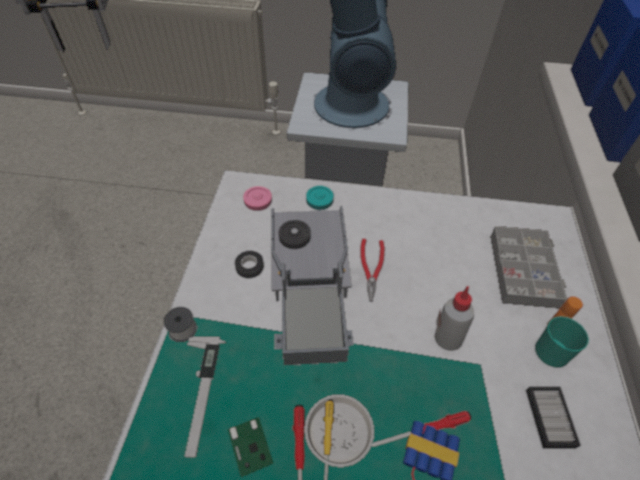

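The side view shows the chute feeding away from the robot, with the wheel on the deck at about (294,234), the flap at about (312,280) and the box below that. I'll enlarge both views to get corner points.

Run:
```python
import cv2,numpy as np
a=cv2.imread("pics/side0.png")[170:380,220:400];b=cv2.imread("pics/scene0.png")[220:345,240:370]
a=cv2.resize(a,(480,560),interpolation=3) ; 
cv2.imwrite("pics/a.png",cv2.resize(cv2.imread("pics/side0.png")[180:370,255:365],None,fx=3,fy=3,interpolation=2))
cv2.imwrite("pics/b.png",cv2.resize(b,None,fx=4,fy=4,interpolation=2))
```

```text
(no output)
```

View pics/a.png

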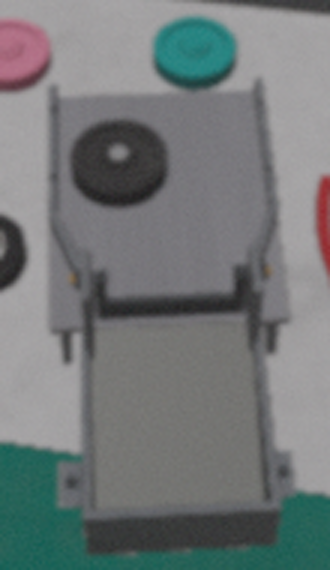

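View pics/b.png

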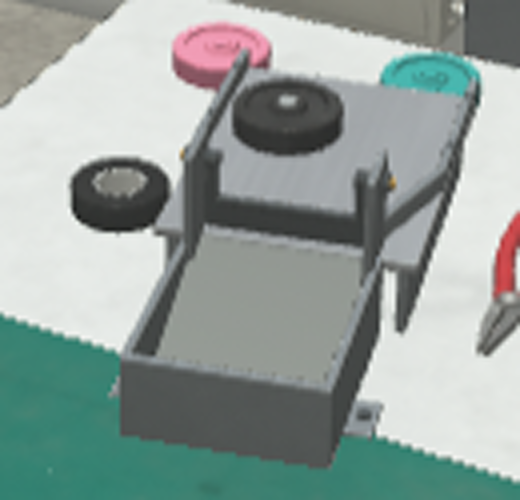

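The crops show the box's end-wall corners, the rear deck corners and the wheel's top, centred at about (119,158) in crop a and (288,110) in crop b. I'll fit the chute pose from these.

```bash
cat > h.py <<'E'
import numpy as np
from scipy.optimize import least_squares
K={'side':(453.78,318.126,237.619),'scene':(589.595,313.496,249.774)}
V={'scene':np.array([[-0.42091153,0.9068458,0.02154495,0.28513807],[-0.44257521,-0.22603754,0.86777544,0.1749796],[0.79180848,0.35572143,0.49648927,-1.8321989]]),
'side':np.array([[-0.13575471,0.99061566,0.01585172,0.09452419],[-0.76717924,-0.11523196,0.63099731,0.37921808],[0.62690244,0.07349975,0.77562305,-1.28958473]])}
def proj(c,p):
    q=V[c][:,:3]@p+V[c][:,3];f,u,v=K[c];return np.array([u-f*q[0]/q[2],v+f*q[1]/q[2]])
def back(c,uv,z):
    return least_squares(lambda s:proj(c,np.array([s[0],s[1],z]))-uv,[.5,0]).x
A=lambda u,v:np.array([255+u/3,180+v/3]);B=lambda u,v:np.array([240+u/4,220+v/4])
def w(t,p):
    c,s=np.cos(t[2]),np.sin(t[2]);return np.array([t[0]+c*p[0]-s*p[1],t[1]+s*p[0]+c*p[1],p[2]])
E
python3 - <<'E'
from h import *
o=[('side',A(93,505),(.125,-.05,.052)),('side',A(268,500),(.125,.05,.052)),('side',A(58,97),(-.19,-.071,.05)),('side',A(258,92),(-.19,.071,.05)),
('side',A(97,318),(.004,-.05,.05)),('side',A(252,315),(.004,.05,.05)),
('scene',B(137,357),(.125,-.05,.052)),('scene',B(330,386),(.125,.05,.052)),('scene',B(470,92),(-.19,.072,.05))]
f=lambda t:np.concatenate([proj(c,w(t,p))-u for c,u,p in o])
r=least_squares(f,[.6,-.05,0],loss='soft_l1');t=r.x;print(t);print(f(t).reshape(-1,2).round(1))
for c,u in(('side',A(119,158)),('scene',B(288,110))):
    p=back(c,u,.071)
    d=p-t[:2];C,S=np.cos(t[2]),np.sin(t[2]);print(p,'chute',C*d[0]+S*d[1],-S*d[0]+C*d[1])
E
```

```text
[ 0.65350199 -0.01709146  0.19905588]
[[ 0.9  0.5]
 [ 1.9 -0.9]
 [-0.3 -1.2]
 [-0.  -1.9]
 [-1.7  2.4]
 [ 0.6  1. ]
 [-1.1 -1.3]
 [-1.4 -0.9]
 [ 0.9  0.9]]
[ 0.55016332 -0.06784796] chute -0.11133490943499148 -0.029319645858343936
[ 0.55452195 -0.06259604] chute -0.10602380322427567 -0.025033324006602083
```

Call:
drive_tool(increments=[[0,0,0,0,0,0.076,160],[2.0,-2.3,0,0,0,0,160],[3.2,-3.65,0,0,0,0,160],[3.2,-3.65,0,0,0,0,160],[3.2,-3.65,0,0,0,0,160],[3.2,-3.65,0,0,0,0,160],[3.2,-3.65,0,0,0,0,160],[3.2,-3.65,0,0,0,0,160],[3.2,-3.65,0,0,0,0,160],[3.2,-3.65,0,0,0,0,160]])

```text
clock: 1.1
eef_pos: [0.3851, -0.2603, 0.2052]
tool_rot: [[0.98, 0.197, -0.0], [0.197, -0.98, 0.0], [0.0, -0.0, -1.0]]
force: [0.9, 0.1, -0.4]
gripper_width: 0.0355
finger_force: 0.0
```

Call:
drive_tool(increments=[[3.2,-3.65,0,0,0,0,160],[3.2,-3.65,0,0,0,0,160],[3.2,-3.65,0,0,0,0,160],[2.6,-3.1,0,0,0,0,160],[0,0,0,0,0,0,160],[0,0,0,0,0,0,160]])

```text
clock: 1.7
eef_pos: [0.4764, -0.0998, 0.205]
tool_rot: [[0.98, 0.199, -0.001], [0.199, -0.98, 0.0], [-0.001, -0.0, -1.0]]
force: [-0.8, -0.2, -0.5]
gripper_width: 0.035
finger_force: 0.0
```

Run:
```python
from workcell import *
import cv2
from h import *
s=get_state();g=get_image("wrist");cv2.imwrite("pics/w1.png",g["frame"]);print(s['clock'],s['eef_pos'],s['tool_rot'],s['gripper_width'])
t=[.6535,-.0171,.199]
M=g['mount'];R=s['tool_rot'];P=s['eef_pos'];k=g['K']
def pj(p):
    q=np.linalg.inv(M)@np.r_[R.T@(p-P),1];return [round(k[0,2]-k[0,0]*q[0]/q[2]),round(k[1,2]+k[1,1]*q[1]/q[2])]
for n,p in dict(wheeltop=(-.109,-.027,.071),edgeL=(.004,.045,.05),edgeR=(.004,-.045,.05),rearL=(-.19,.069,.05),rearR=(-.19,-.069,.05),cheekL=(-.014,.047,.108),cheekR=(-.014,-.047,.108)).items(): print(n,pj(w(t,p)))
```

```text
1.7 [ 0.47644784 -0.09983462  0.2050416 ] [[ 9.79900079e-01  1.99486725e-01 -9.38586080e-04]
 [ 1.99486852e-01 -9.79900502e-01  4.21887241e-05]
 [-9.11304881e-04 -2.28576316e-04 -9.99999559e-01]] 0.03496118472645879
wheeltop [296, 133]
edgeL [201, -22]
edgeR [319, -22]
rearL [193, 225]
rearR [345, 225]
cheekL [173, -24]
cheekR [322, -24]
```

View pics/w1.png

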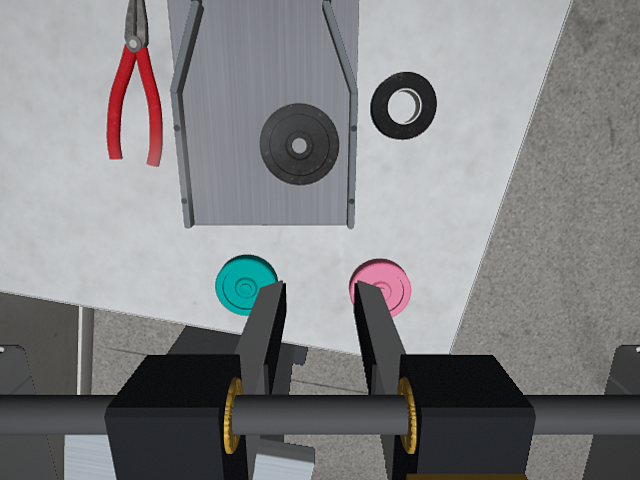

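The wrist view puts the wheel top at (299,144), about 9 mm further back than estimated. The rails match the fit. I'll line up behind the wheel and descend.

Call:
drive_tool(increments=[[1.2,-1.8,0,0,0,0,160],[0,0,4,0,0,0,160],[0,0,4,0,0,0,160],[0,0,4,0,0,0,160],[0,0,1.6,0,0,0,160],[0,0,1.0,0,0,0,160],[0,0,0,0,0,0,160],[0,0,0,0,0,0,160]])

```text
clock: 2.55
eef_pos: [0.4855, -0.0815, 0.0605]
tool_rot: [[0.981, 0.196, 0.002], [0.196, -0.981, -0.001], [0.001, 0.001, -1.0]]
force: [0.4, -0.3, 0.5]
gripper_width: 0.0348
finger_force: 0.0
```

Call:
drive_tool(increments=[[0.8,0,0,0,0,0,160],[0.8,0,0,0,0,0,160],[0.8,0,0,0,0,0,160],[0.6,0,0,0,0,0,160],[0.8,-0.25,0,0,0,0,160],[0.8,-0.25,0,0,0,0,160],[0.8,-0.25,0,0,0,0,160],[0.8,-0.25,0,0,0,0,160],[0,0,0,0,0,0,160]])

```text
clock: 3.45
eef_pos: [0.5446, -0.0579, 0.0595]
tool_rot: [[0.98, 0.198, 0.001], [0.198, -0.98, 0.0], [0.001, 0.0, -1.0]]
force: [-0.5, 0.1, 0.7]
gripper_width: 0.0348
finger_force: 0.0
```

Run:
```python
from workcell import *
import cv2
s=get_state();a=get_image("side")["frame"];b=get_image("wrist")["frame"]
print(s['clock'],s['eef_pos'],s['force'])
a=cv2.resize(a[170:320,230:390],(400,375),interpolation=2);b=cv2.resize(b,(400,300))
c=cv2.copyMakeBorder(b,0,75,0,0,0);cv2.imwrite("pics/c2.png",cv2.hconcat([a,c]))
```

```text
3.45 [ 0.5445655  -0.05788507  0.05952266] [-0.45194369  0.09406945  0.68928285]
```

View pics/c2.png

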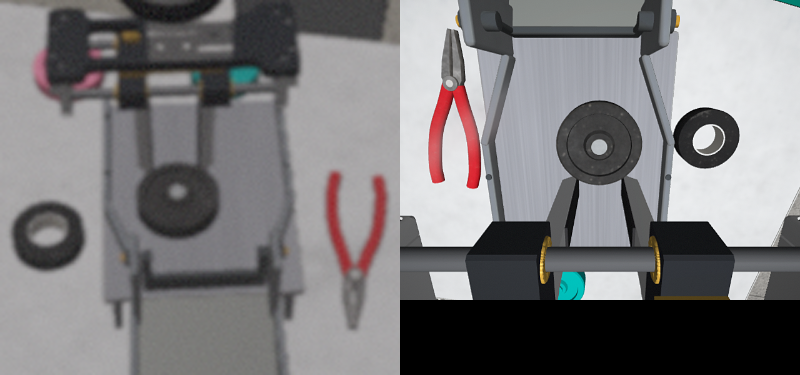

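The wheel is cradled squarely by both fingers, with the wheel at (599,143) in the right half and the flap's middle at about (571,22). About 16 mm of lateral correction remains.

Call:
drive_tool(increments=[[0.8,-0.32,0,0,0,0,160],[0.8,-0.32,0,0,0,0,160],[0.8,-0.32,0,0,0,0,160],[0.8,-0.32,0,0,0,0,160],[0.8,-0.32,0,0,0,0,160],[0,0,0,0,0,0,160]])

```text
clock: 4.15
eef_pos: [0.5807, -0.0342, 0.0595]
tool_rot: [[0.98, 0.198, 0.001], [0.198, -0.98, 0.0], [0.001, 0.0, -1.0]]
force: [-0.6, 0.3, 1.0]
gripper_width: 0.035
finger_force: 0.0
```

Run:
```python
from workcell import *
import cv2
s=get_state();a=get_image("side")["frame"];b=get_image("wrist")["frame"]
print(s['clock'],s['eef_pos'],s['force'])
a=cv2.resize(a[170:320,230:390],(400,375),interpolation=2);b=cv2.resize(b,(400,300))
c=cv2.copyMakeBorder(b,0,75,0,0,0);cv2.imwrite("pics/c3.png",cv2.hconcat([a,c]))
```

```text
4.15 [ 0.58067113 -0.0342289   0.05953927] [-0.60690892  0.26767334  0.96695153]
```

View pics/c3.png

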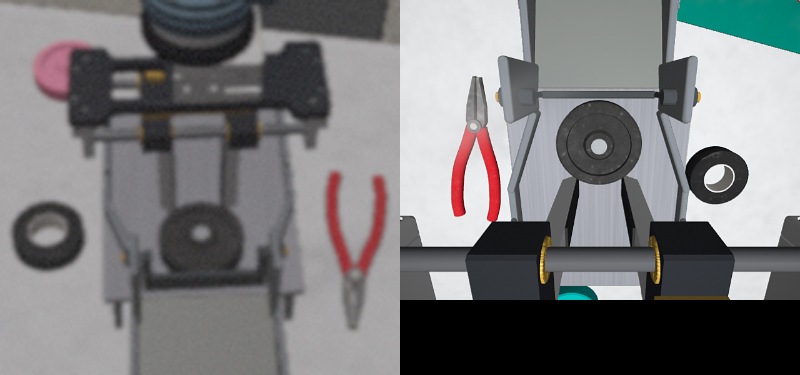

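The wheel is now centred on the flap: wheel at (599,143), cheeks symmetric about 600. Pushing straight through.

Call:
drive_tool(increments=[[0.8,0,0,0,0,0,160],[0.8,0,0,0,0,0,160],[0.8,0,0,0,0,0,160],[0.8,0,0,0,0,0,160],[0.8,0,0,0,0,0,160],[0.8,0,0,0,0,0,160],[0.8,0,0,0,0,0,160]])

```text
clock: 4.95
eef_pos: [0.6354, -0.0236, 0.0596]
tool_rot: [[0.98, 0.198, 0.0], [0.198, -0.98, 0.0], [0.0, 0.0, -1.0]]
force: [-0.3, -0.5, 0.0]
gripper_width: 0.0351
finger_force: 0.1
```

Call:
drive_tool(increments=[[0.8,0,0,0,0,0,160],[0.7,0,0,0,0,0,160],[0.6,0,0,0,0,0,160],[0.6,0,0,0,0,0,160],[0.3,0,0,0,0,0,160],[0,0,0,0,0,0,160]])

```text
clock: 5.55
eef_pos: [0.6614, -0.0183, 0.0598]
tool_rot: [[0.98, 0.198, -0.008], [0.198, -0.98, -0.001], [-0.008, -0.001, -1.0]]
force: [-12.9, -2.5, 10.4]
gripper_width: 0.0349
finger_force: 6.6
```

Run:
```python
from workcell import *
import cv2
s=get_state();a=get_image("side")["frame"];b=get_image("wrist")["frame"]
print(s['clock'],s['eef_pos'],s['force'])
a=cv2.resize(a[220:370,230:390],(400,375),interpolation=2);b=cv2.resize(b,(400,300))
c=cv2.copyMakeBorder(b,0,75,0,0,0);cv2.imwrite("pics/c4.png",cv2.hconcat([a,c]))
```

```text
5.55 [ 0.66144575 -0.01834026  0.05976245] [-12.85505598  -2.50238283  10.36860502]
```

View pics/c4.png

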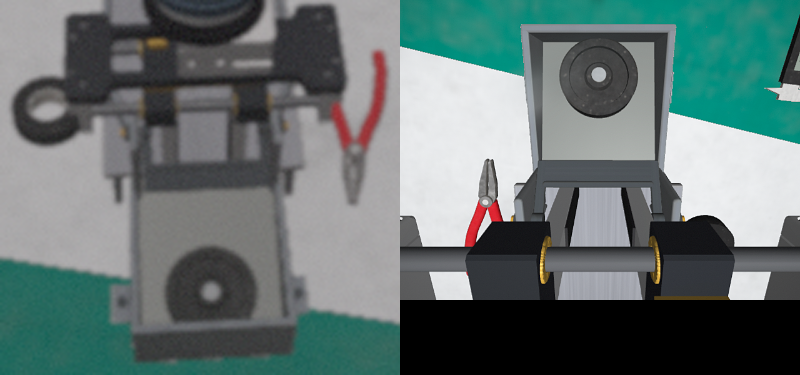

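The wheel lies at the bottom of the slide, at (212,290) in the left half, and the fingers are still holding the flap open. Drawing back and up.

Call:
drive_tool(increments=[[-0.8,0,0,0,0,0,160],[-1.5,0,0,0,0,0,160],[-2,0,0,0,0,0,160],[-2,0,0,0,0,0,160],[-2,0,0,0,0,0,160],[-2,0,0,0,0,0,160],[0,0,-3,0,0,0,160],[0,0,-4,0,0,0,160],[0,0,-4,0,0,0,160],[0,0,0,0,0,0,160]])

```text
clock: 6.65
eef_pos: [0.5671, -0.0392, 0.1764]
tool_rot: [[0.98, 0.197, 0.013], [0.198, -0.98, -0.003], [0.012, 0.006, -1.0]]
force: [0.3, 0.4, 0.9]
gripper_width: 0.0353
finger_force: 0.0
```

Call:
drive_tool(increments=[[0,0,0,0,0,0,160],[0,0,0,0,0,0,160],[0,0,0,0,0,0,160],[0,0,0,0,0,0,160],[0,0,0,0,0,0,160],[0,0,0,0,0,0,160],[0,0,0,0,0,0,160],[0,0,0,0,0,0,160],[0,0,0,0,0,0,160],[0,0,0,0,0,0,160]])

```text
clock: 7.65
eef_pos: [0.563, -0.0382, 0.1695]
tool_rot: [[0.98, 0.198, 0.0], [0.198, -0.98, 0.0], [0.0, 0.0, -1.0]]
force: [-0.3, -0.0, -0.3]
gripper_width: 0.0348
finger_force: 0.0
```

Run:
```python
from workcell import *
import cv2
s=get_state();a=get_image("side")["frame"];b=get_image("wrist")["frame"]
print(s['clock'],s['eef_pos'],s['force'])
a=cv2.resize(a[220:370,230:390],(400,375),interpolation=2);b=cv2.resize(b,(400,300))
c=cv2.copyMakeBorder(b,0,75,0,0,0);cv2.imwrite("pics/c5.png",cv2.hconcat([a,c]))
```

```text
7.65 [ 0.56300732 -0.03817923  0.16950765] [-0.28882563 -0.03713693 -0.31474851]
```

View pics/c5.png

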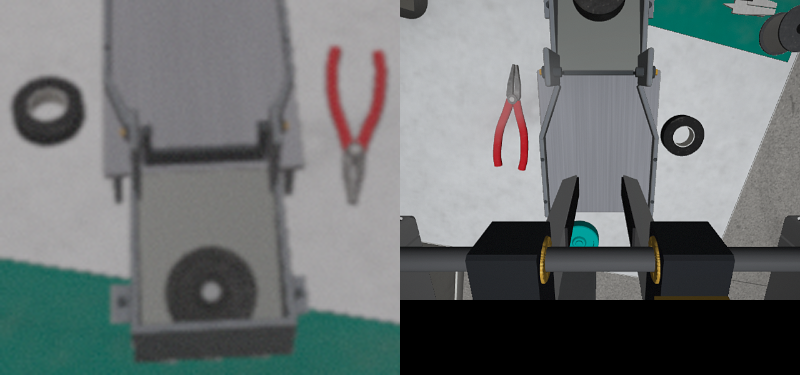

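The flap hangs shut, at (212,155) in the left half. The wheel rests at the bottom of the box, the other items look unmoved, and the gripper is clear.

```bash
python3 -c "from workcell import *;print(sign_off())"
```

```text
the job is handed in; nothing more can be done
None
```

I pushed the wheel through the flap into the box and drew back. The last picture before hand-in shows the wheel at the bottom of the slide, the flap shut, and the pliers and tape roll in place. The job is handed in at about 8 s of the 38 s allowed; the hand-in returned no verdict.

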